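# Level the warming plate, load it, switch it on and hang out the hot tag

### The arm

A 7-joint arm with a two-finger parallel gripper is mounted at the origin on a cart in front of the work surface, level with it; the furniture and walls round the work are solid. World frame = base frame: x ahead of the robot, y to its left, z up, the work surface at z = 0. Lengths are in mm, angles in rad, forces in N, time in s.
With the tool pointing down it reaches from about 400 to 875 mm from the base axis. Payload 4.4 kg.
Tool frame: the origin (TCP) lies on the centre line of the jaws, within the pads' length; the fingertips stand 19 mm ahead of it and the grasp point (between the pads) is the TCP; z points along the fingers, y is the line along which they close (so a half turn about z gives the same grasp; the last joint's range is limited). The gripper opens to 85 mm and grips with 20 to 120 N. Pads are 22 mm wide; open, the fingers measure 114 mm over their backs; the gripper's body (76 mm by 85 mm) begins 54 mm behind the grasp point. The pads swing forward as they close: fully open they stand 13 mm farther back than shut.
Start: joints at [-1.296, 0.628, 0.038, 1.517, -0.027, 0.996, -0.02], TCP at [217.234, 612.639, 250.313] pointing down, gripper open.
Joint ranges: [-3.06, 3.06], [-0.37, 2.12], [-1.25, 1.32], [0.18, 2.47], [-1.1, 4.24], [0.23, 1.98], [-2.94, 2.94]. Speed limits (rad/s): [2.57, 2.57, 3.14, 3.14, 3.14, 3.14, 3.14].

### API

Orientations are given as [roll, pitch, yaw] about the fixed x, y, z axes, in that order (R = Rz(yaw) Ry(pitch) Rx(roll)).
In Python, from cell import ctrl, viewer, silhouettes gives the robot as it stands.
- The arm moves only by the shell command python3 -m creep 'ROWS'. ROWS is JSON, a list of rows, each an object with "jaw": the gripper command: -1 is shut, 1 is fully open, values between are in proportion; "xyz": the shift along the tool's x, y, z in mm, a list of three; "angular": the turn, a rotation vector about the tool's x, y, z in rad, a list of three. In form: [{"jaw": jaw, "xyz": [tx, ty, tz], "angular": [rx, ry, rz]}, ...]. A call has 1 to 12 rows; each row is the pose to reach, as a shift and turn from the pose commanded when the call began, along the tool's axes at that moment; what a row does not reach only later rows make up. A row lasts 1/8 s, in which the tool goes at most 62.5 mm and 10.7 degrees, less where a joint would pass 70% of its speed; a pose out of reach is approached as far as the arm can. A call with a gripper value outside its range is refused whole. The fingers move at their own pace and stop on an object; the grip force is fixed at half the most. Time passes only in rows, so rows that repeat a pose let the fingers close. It gives the time, the measured TCP pose, the force, the opening and the grip force at its end, in the units of the state.
- ctrl.read_state(): the state, without advancing time (a new reading comes with each control period).
- viewer.get_image(name): name is "side" or "top" or "wrist"; returns (picture, depth): 420x560x3 uint8, red, green, blue; 420x560 float32, mm along the optical axis (not along the pixel's ray), 0 where there is no reading.
- viewer.camera_model(name): a dict with "fx", "fy", "cx", "cy" (pixels), "dist" ([k1, k2, p1, p2, k3] as OpenCV has them; the pictures are not rectified), "T" (4x4, takes a point from camera to world coordinates). Camera axes: x right, y down, z forward; pixel columns grow to the right and rows downward; lengths in mm; the calibration is good to about 2 mm. A picture is of the moment at which its call begins: read the wrist's pose just before it. camera_model takes no time and is no camera call; for the wrist camera it gives the pose at the moment of the call.
- ctrl.finish_job(): hands the job in; it is judged then, once.
Trained networks look in the newest picture that a camera, given by its name, has taken for a name from the list of things; names that differ only in an ending like _2 or _b are one class to them, and where a whole thing is asked for, a point or a joint stands for the part that bears it (a point fixed in the world has none). Each returns a list of dicts, best first, with "score" (0 to 1); they miss things now and then, are a little off and sometimes report something else, mostly with a low value. They report only what shows in the picture. A call takes as long as a camera call. They do not tell look-alikes from the thing itself.
- silhouettes(camera, target): "pixels" (420x560 bool, what is visible of it) and "xy" ([column, row] in pixels, amid what is visible of it).
The state is a dict: "clock": time; "qpos": joint angles; "qd": joint speeds; "tau": joint torques, N m; "eef_pos": TCP position; "tool_rot": TCP orientation; "force": force on the tool from outside, world axes, zero at the start; "torque": the same for the moment, N m; "width": finger opening in mm; "gripper_force": force on a finger pad.
Only numpy, scipy, OpenCV 4.12 (cv2) and the standard library are available. Lean on these libraries where they do the work, as an engineer would, in place of code of your own. Each camera call takes 0.05 s, during which the arm holds its last target. There are 200 camera calls.

### The job

The warming plate sags at the front: push the orange wedge, thin end first, under the plate's front edge until it jams tight and the plate sits level, and leave it there. Then stand every jam jar and small tin from the left of the plate upright on it, fully on the plate, and only then flip the toggle of the grey switch box over to on (the green dot). Last, take the red hot-surface tag out of its holder and hang it by its hole on the steel peg, without knocking the salt shaker aside.

Things in the scene. Friction and masses are not known exactly. Their poses are not given: they have to be found in the camera images.
- plate_top (a point): Warming plate: a flat steel deck with a black top, 220 mm deep (its x) by 300 mm wide (its y), 21 mm thick; the point is the centre of its top face, x to the rear edge, y to the left, z up out of the face. The deck is hinged along its rear edge, and its front edge (facing the robot) sags because the front feet are worn. It weighs 0.65 kg and leans on whatever is under its front edge with about 3 N.
- plate_front (a point): middle of the lower front edge of the warming plate's deck, axes as plate_top; the free gap below it to the worktop is about 12 mm when it sags and 24 mm when level
- warmer_deck (a joint): tilt of the warming plate's deck: 0 = front fully sagging, 0.0545 rad = level; there a stop holds it and it rises no further. Driving the wedge in takes about 5 to 12 N while the plate rises, then the force climbs steeply as it jams (push until 15 to 20 N); by friction the wedge then stays put when let go
- wedge_grip (a point): Orange wedge with black ramp, 134 mm long, 40 mm wide, lying flat on the worktop in front of the plate; the point lies in its grip block (the thick end: 34 mm long, 40 mm wide, 36 mm high), on the centre line 24 mm above its underside. x points to the thin end, z up. The ramp rises from 5 mm at the thin end to 30 mm over 100 mm, then comes the grip block; the thin end is 117 mm ahead of the point.
- switch_lever (a joint): toggle of the switch box: 0 = off (leaning 0.5 rad from upright to the box's -x side, the red dot), 1.0 rad = on (leaning as far to the +x side, the green dot); about 0.5 N at the knob tips it, past upright (0.5) it falls to the other end by itself
- lever_knob (a point): centre of the toggle's red knob (24 mm across, 30 mm long), 65 mm from the pivot; z along the lever outward; it swings about its own y axis, which stays level
- switch_box: grey switch box fixed on the worktop, 100 x 75 x 50 mm high; origin at the centre of its underside; the toggle pivots 48 mm above the origin; +x is the direction in which the toggle is switched on
- peg_mid (a point): middle of a steel peg, 10 mm thick, on an upright post (18 mm across, 195 mm tall) of a stand with a 90 x 80 mm foot fixed to the worktop; the point is on the peg's axis 189 mm above the worktop; x points from the free end towards the post, whose axis is 45 mm ahead; the peg rises towards its free end with a slope of 17 degrees
- peg_tip (a point): centre of the free end of the peg (round, red), 200 mm above the worktop; axes as peg_mid
- tag_grip (a point): Red hot-surface tag, an upright board 141 mm tall, 56 mm wide (its y), 8 mm thick (its x), standing 32 mm deep in the slot of a grey holder; the point is the centre of the tab above the hole, 17 mm below the top edge; z up. Lift it straight up out of the slot by more than 34 mm.
- tag_hole (a point): centre of the tag's hole, 34 mm below tag_grip: 32 mm wide (y) and 29 mm high, going through along x
- tag_holder: grey slotted holder fixed on the worktop, 70 x 90 x 40 mm high, origin at the centre of its underside; slot along its y
- jam_a_mid (a point): jam jar with white lid, 63 mm across, 94 mm tall, standing upright to the left of the warming plate; the point is on its axis half-way up (47 mm above its underside). Absent (None) in some starts.
- jam_b_mid (a point): jam jar with white lid, 63 mm across, 94 mm tall, standing upright to the left of the warming plate; the point is on its axis half-way up (47 mm above its underside). Absent (None) in some starts.
- tin_a_mid (a point): small tin with white and red label, 57 mm across, 72 mm tall, standing upright to the left of the warming plate; the point is on its axis half-way up (36 mm above its underside). Absent (None) in some starts.
- tin_b_mid (a point): small tin with white and red label, 57 mm across, 72 mm tall, standing upright to the left of the warming plate; the point is on its axis half-way up (36 mm above its underside). Absent (None) in some starts.
- wedge: the wedge as a whole; origin at its underside on the centre line, 67 mm behind the thin end
- tag: the tag as a whole; origin at the middle of its bottom edge
- peg_stand: the peg's stand as a whole; origin on the worktop right below peg_mid
- salt: bystander at the right end of the worktop, not to be disturbed: clear salt shaker with a grey top, 44 mm across, 90 tall; origin at the centre of its underside
There are look-alikes about, which are no part of the job. Leave any blue or yellow look-alike of the part that bears jam_a_mid alone.

How it is judged:
By the outcome, as a careful person would: the job done as asked, in the order asked, and still so for the second after the job is handed in, with the robot touching nothing.
Of jam_a, jam_b, tin_a, tin_b only 3 to 4 are there at a start; the rules pass over those that are not, and their reading is None.
At some moment in a run one of tin_a, tin_b may be knocked a few centimetres aside while the robot is not near it.
It also fails if it takes over 208 s, if anything falls off the work surface, if the arm or the gripper's body presses on something with over 40 N, if the wrist force passes 120 N, or if a joint passes its speed limit or range.

## Working session

There is one attempt and no reset: what is moved stays moved. The work goes in short steps, Python scripts to look and compute and a shell command to move; the robot and the scene stay as the last step left them, time stands still between calls to the robot, and variables do not carry over. Pictures are saved under pics/ and viewed, at most 14 in all, crops included, and the job is handed in when it is done.

```bash
mkdir -p pics; ls; cat > h.py <<'E'
import numpy as np, cv2
from cell import ctrl, viewer, silhouettes
from scipy.spatial.transform import Rotation as Ro
def save(n,f):
    p,d=viewer.get_image(n); cv2.imwrite('pics/'+f,p[:,:,::-1]); return p,d
def w(n,px,z,M=None):
    "world pts from pixels Nx2 and depths N"
    M=M or viewer.camera_model(n)
    K=np.array([[M['fx'],0,M['cx']],[0,M['fy'],M['cy']],[0,0,1.]])
    u=cv2.undistortPoints(np.asarray(px,float).reshape(-1,1,2),K,np.array(M['dist'],float))[:,0]
    z=np.asarray(z,float).reshape(-1,1)
    c=np.hstack([u*z,z]); T=np.array(M['T']); return c@T[:3,:3].T+T[:3,3]
def cloud(n,mask,d,M=None):
    v,u=np.nonzero(mask&(d>0)); return w(n,np.c_[u,v],d[v,u],M)
def tool():
    s=ctrl.read_state(); r=s['tool_rot']; return np.array(s['eef_pos']),Ro.from_euler('xyz',r).as_matrix(),s
def delta(p,R=None):
    "shift and turn in tool axes to reach world p,R"
    t,R0,s=tool(); o=R0.T@(np.array(p)-t)
    a=Ro.from_matrix(R0.T@R).as_rotvec() if R is not None else None
    return np.round(o,1),None if a is None else np.round(a,3)
def Rdown(yaw_y):
    "tool down, closing axis along direction yaw_y"
    y=np.array([np.cos(yaw_y),np.sin(yaw_y),0]); z=np.array([0,0,-1.]); return np.c_[np.cross(y,z),y,z]
E
python3 - <<'E'
from h import *
t,R,s=tool(); print(t,R.round(2),s['clock'],s['width'])
for n in('side','top'):
    p,d=save(n,n+'0.png'); M=viewer.camera_model(n); print(n,np.array(M['T']).round(2).tolist(),M['fx'])
    for k in ['plate_top','wedge','switch_box','lever_knob','peg_stand','tag','tag_holder','jam_a_mid','tin_a_mid','salt']:
        for r in silhouettes(n,k):
            c=cloud(n,r['pixels'],d); 
            if len(c): print(n,k,round(r['score'],2),np.round(r['xy']),len(c),'med',np.median(c,0).round(),'lo',np.percentile(c,3,axis=0).round(),'hi',np.percentile(c,97,axis=0).round())
E
```

```text
pics
[217.02358541 612.09774069 249.38566478] [[-0.94  0.33 -0.  ]
 [ 0.33  0.94 -0.  ]
 [-0.   -0.   -1.  ]] 0.0 85.31075159102363
side [[-0.99, -0.07, 0.13, 467.29], [-0.15, 0.43, -0.89, 960.75], [0.01, -0.9, -0.43, 545.35], [0.0, 0.0, 0.0, 1.0]] 426.218867513123
side plate_top 0.74 [272. 258.] 6501 med [626. 141.  39.] lo [526. -32.  27.] hi [731. 249.  45.]
side plate_top 0.4 [261. 281.] 352 med [602. 342. 100.] lo [597. 304.  35.] hi [615. 346. 150.]
side plate_top 0.33 [353. 260.] 980 med [430.  98.  17.] lo [361.  68.   1.] hi [485. 119.  37.]
side wedge 0.89 [359. 263.] 948 med [427.  99.  17.] lo [358.  69.   2.] hi [480. 120.  37.]
side wedge 0.66 [319. 190.] 310 med [ 555. -227.   43.] lo [ 538. -238.    6.] hi [ 573. -220.   87.]
side switch_box 0.84 [338. 196.] 682 med [ 478. -184.   51.] lo [ 425. -661. -117.] hi [516. -82. 117.]
side lever_knob 0.51 [268. 253.] 6601 med [626. 142.  39.] lo [526. -34.  26.] hi [733. 250.  45.]
side lever_knob 0.43 [352. 182.] 162 med [ 443. -189.   97.] lo [ 425. -661.  -97.] hi [ 464. -183.  121.]
side peg_stand 0.55 [268. 189.] 942 me
[... 1652 characters left out ...]
  56.] hi [ 466. -186.  122.]
top tag 0.68 [201. 205.] 260 med [604. 314. 108.] lo [595. 288.  35.] hi [614. 340. 150.]
top tag_holder 0.88 [215. 214.] 549 med [591. 298.  10.] lo [565. 269.  -2.] hi [645. 348.  42.]
top jam_a_mid 0.83 [337. 267.] 520 med [442. -50.  93.] lo [415. -80.  37.] hi [470. -24.  97.]
top jam_a_mid 0.65 [168. 233.] 577 med [528. 408.  91.] lo [501. 387.  12.] hi [555. 444.  96.]
top jam_a_mid 0.62 [177. 281.] 605 med [405. 383.  92.] lo [377. 362.  16.] hi [434. 417.  96.]
top tin_a_mid 0.56 [216. 277.] 428 med [426. 277.  68.] lo [402. 253.  12.] hi [450. 306.  72.]
top salt 0.76 [404. 223.] 235 med [ 553. -233.   72.] lo [ 538. -253.   12.] hi [ 571. -222.   89.]
```

View pics/side0.png

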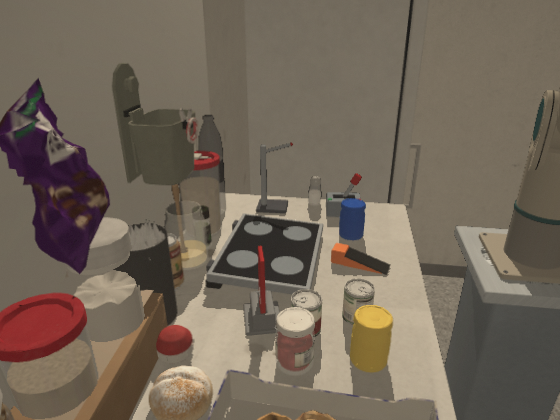

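View pics/top0.png

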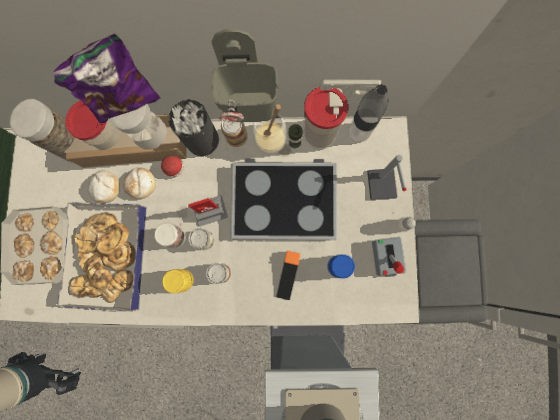

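Three targets are standing left of the plate: a jam jar at top-view (168,235), and tins at (200,240) and (217,273). The yellow (178,281) and blue (341,266) ones are look-alikes. The wedge lies with its orange block at (292,258), toward the plate, and its thin black end at (286,290), toward the robot, so it must be turned round. The toggle knob is at (398,266) on the red-dot side, and the peg tip is at (404,188). Next I'll measure more finely.

```bash
python3 - <<'E'
from h import *
P={};
for n in('top','side'):
    p,d=viewer.get_image(n); M=viewer.camera_model(n)
    v,u=np.nonzero(d>0); X=w(n,np.c_[u,v],d[v,u],M); C=p[v,u].astype(int); hsv=cv2.cvtColor(p,cv2.COLOR_RGB2HSV)[v,u].astype(int)
    def box(c,r,zlo,zhi,extra=True):
        return (abs(X[:,0]-c[0])<r)&(abs(X[:,1]-c[1])<r)&(X[:,2]>zlo)&(X[:,2]<zhi)&extra
    def circ(name,c,zlo,zhi):
        Q=X[box(c,42,zlo,zhi)]; 
        if len(Q)>5:
            o,r=cv2.minEnclosingCircle(Q[:,:2].astype(np.float32)); print(n,name,np.round(o,1),round(r,1),len(Q),Q[:,2].mean().round())
    circ('jam',(528,408),86,102); circ('tin1',(426,280),64,78); circ('tin2',(515,325),64,78); circ('salt',(553,-235),80,95)
    red=((hsv[:,0]<12)|(hsv[:,0]>168))&(hsv[:,1]>120)&(hsv[:,2]>60)
    def rect(name,m):
        Q=X[m]; 
        if len(Q)>8:
            rr=cv2.minAreaRect(Q[:,:2].astype(np.float32)); print(n,name,np.round(rr[0],1),np.round(rr[1],1),round(rr[2],1),len(Q),'z',np.percentile(Q[:,2],[3,50,97]).round(),'mean',Q.mean(0).round(1))
    rect('plate',(X[:,0]>490)&(X[:,0]<760)&(X[:,1]>-80)&(X[:,1]<265)&(X[:,2]>22)&(X[:,2]<50))
    rect('orange',box((430,95),80,25,45,(hsv[:,1]>150)&(hsv[:,0]<20)))
    rect('ramp',box((400,92),90,4,33,(hsv[:,2]<60)))
    rect('boxtop',box((466,-188),80,44,56))
    rect('knob',box((440,-193),40,60,140,red))
    rect('pegred',box((650,-215),80,150,230,red))
    rect('pegall',box((680,-200),80,180,230))
    rect('foot',box((690,-190),80,4,20))
    rect('tag',box((604,314),60,60,160,red))
    rect('holder',box((604,314),70,34,46))
E
```

```text
top jam [530.6 417.5] 31.2 398 93.0
top tin1 [426.3 281.3] 29.0 354 69.0
top tin2 [519.  331.7] 29.2 314 68.0
top salt [ 553.2 -241.3] 16.6 98 85.0
top plate [633.7  97.7] [298.9 231.4] 89.2 8111 z [31. 38. 45.] mean [626.7  97.2  38.2]
top orange [465.7  77.1] [37.7 33. ] 75.3 163 z [32. 35. 39.] mean [465.6  77.1  35. ]
top ramp [401.6  93.1] [36.5 96.6] 75.5 442 z [ 5. 17. 29.] mean [402.4  92.6  17.3]
top boxtop [ 480.6 -202.6] [126.9  95. ] 4.2 832 z [45. 50. 55.] mean [ 472.4 -191.2   50.1]
top knob [ 436.3 -195.7] [29.5 21.1] 14.4 95 z [101. 116. 124.] mean [ 436.5 -194.8  114.8]
top pegall [ 666.7 -192.7] [92.8 17.3] 5.8 176 z [182. 194. 204.] mean [ 670.1 -190.3  193.5]
top foot [ 690.1 -189.4] [157.3 152.3] 1.3 766 z [ 5. 11. 15.] mean [ 675.2 -188.5   11.1]
top tag [605.9 314. ] [ 8.9 54.7] 16.0 201 z [ 68. 126. 149.] mean [604.4 312.9 118.8]
top holder [590.4 272.2] [102.4 135.1] 34.1 248 z [35. 39. 43.] mean [600.6 299.   38.6]
side jam [530.9 420. ] 32.1 867 93.0
side tin1 [426.4 283.5] 30.3 520 69.0
side tin2 [522.2 334.5] 29.5 544 69.0
side salt [ 555.2 -233.6] 15.9 51 86.0
side plate [635.7  99.6] [305.8 232.8] 88.9 6599 z [28. 39. 45.] mean [630.  129.7  38.7]
side orange [467.3  81.7] [38.3 32.2] 75.9 163 z [26. 36. 39.] mean [467.4  86.8  34.4]
side ramp [402.7  96.2] [40.3 97.5] 75.9 418 z [ 7. 18. 30.] mean [404.1  98.6  18.1]
side boxtop [ 481.3 -197.3] [121.8  91.5] 5.2 293 z [45. 51. 55.] mean [ 480.3 -189.5   51.3]
side knob [ 437.6 -188.1] [28.5 16.7] 23.8 80 z [ 95. 109. 122.] mean [ 436.9 -187.5  109. ]
side pegall [ 666.5 -188.6] [91.  16.4] 5.5 132 z [181. 192. 203.] mean [ 670.7 -187.1  191.7]
side foot [ 688.9 -193.2] [103.3 127.3] 75.3 372 z [ 5. 13. 15.] mean [ 676.7 -178.9   12. ]
side tag [607.3 319.8] [ 8.1 55.3] 17.2 315 z [ 65. 119. 150.] mean [603.9 333.  116.1]
side holder [604.2 302.4] [116.4 139.4] 89.9 656 z [34. 39. 42.] mean [608.7 307.6  38.9]
```

```bash
python3 - <<'E'
from h import *
print(delta([466.5,79.5,110],Rdown(np.deg2rad(76.9))))
E
python3 -m creep --help 2>&1 | head -20
```

```text
(array([-413.2, -419.1,  140.3]), array([ 0.   , -0.   , -0.112]))
invalid input: not JSON, or not a number
```

```bash
R='{"jaw":1,"xyz":[-413,-419,140],"angular":[0,0,-0.112]}'; python3 -m creep '[{"jaw":1,"xyz":[-413,-419,140],"angular":[0,0,-0.112]},{"jaw":1,"xyz":[-413,-419,140],"angular":[0,0,-0.112]},{"jaw":1,"xyz":[-413,-419,140],"angular":[0,0,-0.112]},{"jaw":1,"xyz":[-413,-419,140],"angular":[0,0,-0.112]},{"jaw":1,"xyz":[-413,-419,140],"angular":[0,0,-0.112]},{"jaw":1,"xyz":[-413,-419,140],"angular":[0,0,-0.112]},{"jaw":1,"xyz":[-413,-419,140],"angular":[0,0,-0.112]},{"jaw":1,"xyz":[-413,-419,140],"angular":[0,0,-0.112]},{"jaw":1,"xyz":[-413,-419,140],"angular":[0,0,-0.112]},{"jaw":1,"xyz":[-413,-419,140],"angular":[0,0,-0.112]},{"jaw":1,"xyz":[-413,-419,140],"angular":[0,0,-0.112]},{"jaw":1,"xyz":[-413,-419,140],"angular":[0,0,-0.112]}]'
python3 - <<'E'
from h import *
p,d=save('wrist','wr1.png'); M=viewer.camera_model('wrist')
h=cv2.cvtColor(p,cv2.COLOR_RGB2HSV)
v,u=np.nonzero(d>0); X=w('wrist',np.c_[u,v],d[v,u],M); hs=h[v,u]
Q=X[(hs[:,1]>150)&(hs[:,0]<20)&(X[:,2]>30)&(X[:,2]<45)&(abs(X[:,0]-466)<60)&(abs(X[:,1]-80)<60)]
if len(Q)>9: print(len(Q),cv2.minAreaRect(Q[:,:2].astype(np.float32)),Q.mean(0))
print(delta([466.5,79.5,26],Rdown(np.deg2rad(76.9))), tool()[2]['qpos'],tool()[0])
E
```

```text
clock: 2.7
eef_pos: [466.4, 80.3, 110.4]
tool_rot: [3.141, -0.0, 2.913]
force: [0.1, 0.7, -0.4]
width: 85.1
gripper_force: 0.0
3067 ((465.9863586425781, 77.8905029296875), (39.01301574707031, 33.679832458496094), 76.77699279785156) [464.55737961  78.29182384  36.08834832]
(array([-0.6, -1.5, 84.5]), array([ 0.001, -0.   ,  0.002])) [-0.18932684  0.61462543 -0.0601269   2.122819    0.08573269  0.40603341
  1.02641425] [466.20751985  81.00059833 110.5110248 ]
```

```bash
python3 -m creep '[{"jaw":1,"xyz":[0,-2,84],"angular":[0,0,0]},{"jaw":1,"xyz":[0,-2,84],"angular":[0,0,0]},{"jaw":1,"xyz":[0,-2,84],"angular":[0,0,0]},{"jaw":-1,"xyz":[0,-2,84],"angular":[0,0,0]},{"jaw":-1,"xyz":[0,-2,84],"angular":[0,0,0]},{"jaw":-1,"xyz":[0,-2,84],"angular":[0,0,0]},{"jaw":-1,"xyz":[0,-2,84],"angular":[0,0,0]},{"jaw":-1,"xyz":[0,-2,84],"angular":[0,0,0]},{"jaw":-1,"xyz":[0,-2,34],"angular":[0,0,0]},{"jaw":-1,"xyz":[0,-2,34],"angular":[0,0,0]}]'
python3 - <<'E'
from h import *
print(delta([402,98.5,78],Rdown(np.deg2rad(-91))))
E
```

```text
clock: 4.0
eef_pos: [467.9, 78.3, 78.8]
tool_rot: [3.139, 0.005, 2.913]
force: [0.5, -0.6, -1.2]
width: 39.2
gripper_force: 61.2
(array([68.7,  4.7,  0.5]), array([ 0.008, -0.003,  2.93 ]))
```

```bash
python3 -m creep '[{"jaw":-1,"xyz":[69,5,0],"angular":[0,0,0.18]},{"jaw":-1,"xyz":[69,5,0],"angular":[0,0,0.36]},{"jaw":-1,"xyz":[69,5,0],"angular":[0,0,0.54]},{"jaw":-1,"xyz":[69,5,0],"angular":[0,0,0.72]},{"jaw":-1,"xyz":[69,5,0],"angular":[0,0,0.9]},{"jaw":-1,"xyz":[69,5,0],"angular":[0,0,1.08]},{"jaw":-1,"xyz":[69,5,0],"angular":[0,0,1.26]},{"jaw":-1,"xyz":[69,5,0],"angular":[0,0,1.44]},{"jaw":-1,"xyz":[69,5,0],"angular":[0,0,1.62]},{"jaw":-1,"xyz":[69,5,0],"angular":[0,0,1.8]},{"jaw":-1,"xyz":[69,5,0],"angular":[0,0,1.98]},{"jaw":-1,"xyz":[69,5,0],"angular":[0,0,1.98]}]'
python3 - <<'E'
from h import *
print(delta([402,98.5,78],Rdown(np.deg2rad(-91))),tool()[2]['qpos'])
E
```

```text
clock: 5.5
eef_pos: [399.6, 98.2, 76.0]
tool_rot: [-3.141, 0.001, 0.935]
force: [-0.2, -0.2, -1.5]
width: 39.1
gripper_force: 62.6
(array([ 1.7,  1.7, -2. ]), array([0.   , 0.001, 0.952])) [-0.17631322  0.65194469 -0.19129123  2.29710332  0.52520867  0.23244949
 -1.47862007]
```

```bash
python3 -m creep '[{"jaw":-1,"xyz":[0,0,0],"angular":[0,0,0.18]},{"jaw":-1,"xyz":[0,0,0],"angular":[0,0,0.36]},{"jaw":-1,"xyz":[0,0,0],"angular":[0,0,0.54]},{"jaw":-1,"xyz":[0,0,0],"angular":[0,0,0.72]},{"jaw":-1,"xyz":[0,0,0],"angular":[0,0,0.94]},{"jaw":-1,"xyz":[0,0,0],"angular":[0,0,0.94]},{"jaw":-1,"xyz":[0,0,0],"angular":[0,0,0.94]}]'
python3 - <<'E'
from h import *
print(delta([402,98.5,78],Rdown(np.deg2rad(-91))),tool()[2]['qpos'])
# what's held: side + top view
for n in('top','side'):
    p,d=viewer.get_image(n); M=viewer.camera_model(n); h=cv2.cvtColor(p,cv2.COLOR_RGB2HSV)
    v,u=np.nonzero(d>0); X=w(n,np.c_[u,v],d[v,u],M); hs=h[v,u]
    B=(X[:,0]>440)&(X[:,0]<540)&(abs(X[:,1]-98)<40)&(X[:,2]>52)&(X[:,2]<90)
    Q=X[B]
    if len(Q)>9: print(n,len(Q),cv2.minAreaRect(Q[:,:2].astype(np.float32)),Q.min(0),Q.max(0))
    F=X[(abs(X[:,1]-98)<60)&(X[:,0]>505)&(X[:,0]<540)&(X[:,2]>24)&(X[:,2]<45)]; print('front edge',np.percentile(F[:,0],[0,1,5]))
cv2.imwrite('pics/s2.png',p[:,:,::-1])
E
```

```text
clock: 6.38
eef_pos: [399.8, 98.3, 76.2]
tool_rot: [3.142, 0.0, -0.003]
force: [0.4, 0.2, -1.9]
width: 39.1
gripper_force: 62.6
(array([ 2.2, -0.2, -1.8]), array([0.   , 0.   , 0.014])) [-0.17582321  0.65145811 -0.19190382  2.29688693  0.52501441  0.23281121
 -2.41634397]
top 278 ((477.33990478515625, 97.12075805664062), (35.69054412841797, 73.67359161376953), 89.4187240600586) [440.68155867  78.93226769  52.04705043] [514.28382512 114.89942638  70.62736516]
front edge [517.71135487 517.93988922 518.38336551]
side 439 ((478.7463684082031, 97.364501953125), (45.45722198486328, 77.8890609741211), 88.97390747070312) [440.07438355  74.30400624  52.14664043] [517.76738795 120.17520698  74.92504402]
front edge [519.18315662 519.81289142 520.71797082]
```

```bash
python3 -m creep '[{"jaw":-1,"xyz":[-4,0,20],"angular":[0,0,0.014]},{"jaw":-1,"xyz":[-4,0,38],"angular":[0,0,0.014]},{"jaw":-1,"xyz":[-4,0,48],"angular":[0,0,0.014]},{"jaw":-1,"xyz":[-4,0,48],"angular":[0,0,0.014]},{"jaw":-1,"xyz":[-4,0,48],"angular":[0,0,0.014]}]'
python3 - <<'E'
from h import *
t,R,s=tool(); print(t,R.round(3).tolist(),s['qpos'],s['force'])
E
```

```text
clock: 7.1
eef_pos: [401.9, 98.5, 34.7]
tool_rot: [3.139, 0.011, -0.023]
force: [0.4, 0.8, -1.2]
width: 38.6
gripper_force: 62.7
[401.89332201  98.49999955  34.73635891] [[1.0, -0.023, -0.011], [-0.023, -1.0, -0.002], [-0.011, 0.002, -1.0]] [-0.10471798  0.76116217 -0.29499428  2.29328931  1.03637981  0.23333493
 -2.941217  ] [ 0.42326821  0.81894782 -1.17176652]
```

```bash
python3 -m creep '[{"jaw":-1,"xyz":[-5,-20,-6],"angular":[0,0,0]},{"jaw":-1,"xyz":[-5,-45,-6],"angular":[0,0,0]},{"jaw":-1,"xyz":[-5,-77,-6],"angular":[0,0,0]},{"jaw":-1,"xyz":[-5,-77,-6],"angular":[0,0,0]},{"jaw":-1,"xyz":[-5,-77,2],"angular":[0,0,0]},{"jaw":-1,"xyz":[-5,-77,7],"angular":[0,0,0]},{"jaw":-1,"xyz":[-5,-77,7],"angular":[0,0,0]}]'
python3 - <<'E'
from h import *
t,R,s=tool(); print(t,R.round(3).tolist(),s['qpos'],s['force'])
E
```

```text
clock: 7.98
eef_pos: [398.2, 174.8, 27.6]
tool_rot: [3.138, 0.012, -0.021]
force: [-0.5, 0.1, 2.1]
width: 38.9
gripper_force: 63.3
[398.19484097 174.81896054  27.56790306] [[1.0, -0.021, -0.012], [-0.021, -1.0, -0.003], [-0.012, 0.003, -1.0]] [-0.2988948   0.78023886 -0.25961186  2.23903305  0.8755313   0.23382546
 -2.94139214] [-0.5366937   0.05345925  2.14689289]
```

```bash
python3 -m creep '[{"jaw":-1,"xyz":[8,0,0],"angular":[0,0,0]},{"jaw":-1,"xyz":[16,0,0],"angular":[0,0,0]},{"jaw":-1,"xyz":[25,0,0],"angular":[0,0,0]},{"jaw":-1,"xyz":[25,0,0],"angular":[0,0,0]},{"jaw":1,"xyz":[25,0,0],"angular":[0,0,0]},{"jaw":1,"xyz":[25,0,0],"angular":[0,0,0]},{"jaw":1,"xyz":[25,0,0],"angular":[0,0,0]},{"jaw":1,"xyz":[25,0,-40],"angular":[0,0,0]},{"jaw":1,"xyz":[25,0,-70],"angular":[0,0,-0.18]},{"jaw":1,"xyz":[25,0,-70],"angular":[0,0,-0.36]},{"jaw":1,"xyz":[25,0,-70],"angular":[0,0,-0.54]},{"jaw":1,"xyz":[25,0,-70],"angular":[0,0,-0.72]}]'
python3 - <<'E'
from h import *
t,R,s=tool(); print(t,s['qpos'])
for n in('top','side'):
    p,d=viewer.get_image(n); M=viewer.camera_model(n); h=cv2.cvtColor(p,cv2.COLOR_RGB2HSV)
    v,u=np.nonzero(d>0); X=w(n,np.c_[u,v],d[v,u],M); hs=h[v,u]
    Q=X[(hs[:,1]>150)&(hs[:,0]<20)&(X[:,2]>30)&(X[:,2]<45)&(abs(X[:,0]-424)<60)&(abs(X[:,1]-175)<60)]
    if len(Q)>9: print(n,len(Q),cv2.minAreaRect(Q[:,:2].astype(np.float32)),Q.mean(0))
print(delta([424,174,100],Rdown(np.deg2rad(89))))
E
```

```text
clock: 9.48
eef_pos: [424.1, 175.1, 97.1]
tool_rot: [-3.136, 0.01, 0.706]
force: [0.5, -0.2, 0.5]
width: 85.4
gripper_force: 0.0
[424.05787027 175.06422005  97.07924769] [ 0.02590047  0.73392012 -0.71622791  2.14544752  0.88087446  0.60056372
 -2.20325346]
side 172 ((426.3277282714844, 176.79571533203125), (39.43239212036133, 31.97890281677246), 89.5281982421875) [426.11315322 180.38182492  36.01145611]
(array([-0.6,  0.9, -3.2]), array([-0.016, -0.004, -2.424]))
```

```bash
python3 -m creep '[{"jaw":1,"xyz":[0,0,0],"angular":[0,0,-0.18]},{"jaw":1,"xyz":[0,0,0],"angular":[0,0,-0.36]},{"jaw":1,"xyz":[0,0,0],"angular":[0,0,-0.54]},{"jaw":1,"xyz":[0,0,0],"angular":[0,0,-0.72]},{"jaw":1,"xyz":[0,0,0],"angular":[0,0,-0.9]},{"jaw":1,"xyz":[0,0,0],"angular":[0,0,-1.08]},{"jaw":1,"xyz":[0,0,0],"angular":[0,0,-1.26]},{"jaw":1,"xyz":[0,0,0],"angular":[0,0,-1.44]},{"jaw":1,"xyz":[0,0,0],"angular":[0,0,-1.62]},{"jaw":1,"xyz":[0,0,0],"angular":[0,0,-1.8]},{"jaw":1,"xyz":[0,0,0],"angular":[0,0,-1.98]},{"jaw":1,"xyz":[0,0,0],"angular":[0,0,-2.16]}]'
python3 - <<'E'
from h import *
t,R,s=tool(); print(t,s['qpos'])
print(delta([425,175,26],Rdown(np.deg2rad(89))))
E
```

```text
clock: 11.08
eef_pos: [423.8, 175.1, 96.7]
tool_rot: [-3.136, -0.012, 2.863]
force: [-0.4, -0.2, -1.0]
width: 85.2
gripper_force: 0.0
[423.76570133 175.08738292  96.69306231] [ 0.25332958  0.94451954 -1.16217731  2.13963857  1.14794299  0.94558879
 -0.31742334]
(array([-2. ,  0.7, 70.7]), array([-0.005, -0.012, -0.261]))
```

```bash
python3 -m creep '[{"jaw":1,"xyz":[-2,1,30],"angular":[0,-0.012,-0.15]},{"jaw":1,"xyz":[-2,1,60],"angular":[-0.005,-0.012,-0.26]},{"jaw":1,"xyz":[-2,1,70],"angular":[-0.005,-0.012,-0.26]},{"jaw":1,"xyz":[-2,1,70],"angular":[-0.005,-0.012,-0.26]},{"jaw":-1,"xyz":[-2,1,70],"angular":[-0.005,-0.012,-0.26]},{"jaw":-1,"xyz":[-2,1,70],"angular":[-0.005,-0.012,-0.26]},{"jaw":-1,"xyz":[-2,1,70],"angular":[-0.005,-0.012,-0.26]},{"jaw":-1,"xyz":[-2,1,70],"angular":[-0.005,-0.012,-0.26]},{"jaw":-1,"xyz":[-2,1,70],"angular":[-0.005,-0.012,-0.26]}]'
python3 - <<'E'
from h import *
t,R,s=tool(); print(t,s['qpos'],s['force'])
print(delta([425,98.5,26],Rdown(np.deg2rad(89))))
E
```

```text
clock: 12.2
eef_pos: [426.0, 175.7, 27.9]
tool_rot: [3.14, 0.002, 3.12]
force: [0.7, -0.5, 5.4]
width: 39.4
gripper_force: 60.9
[426.00110934 175.66873527  27.90535823] [ 0.21081063  1.0722345  -1.08628444  2.17017787  1.3660084   0.91692636
 -0.21616702] [ 0.68266522 -0.49893472  5.42230006]
(array([ -0.7, -77.2,   1.8]), array([ 0.001,  0.002, -0.004]))
```

```bash
python3 -m creep '[{"jaw":-1,"xyz":[1,-20,-1],"angular":[0,0,-0.004]},{"jaw":-1,"xyz":[1,-40,-1],"angular":[0,0,-0.004]},{"jaw":-1,"xyz":[1,-60,-1],"angular":[0,0,-0.004]},{"jaw":-1,"xyz":[1,-77,-1],"angular":[0,0,-0.004]},{"jaw":-1,"xyz":[1,-77,-1],"angular":[0,0,-0.004]},{"jaw":-1,"xyz":[1,-77,-1],"angular":[0,0,-0.004]}]'
python3 - <<'E'
from h import *
t,R,s=tool(); print(t,s['qpos'],s['force'])
save('side','s3.png')
print(delta([460,98.5,26],Rdown(np.deg2rad(89))))
E
```

```text
clock: 12.95
eef_pos: [423.0, 99.2, 28.1]
tool_rot: [3.139, 0.001, 3.124]
force: [0.1, 0.4, -1.0]
width: 38.8
gripper_force: 60.3
[423.04897675  99.16717314  28.05669652] [ 0.36966969  1.0528197  -1.07266327  2.23839772  1.40142449  0.88402863
 -0.12075073] [ 0.07063239  0.38619139 -0.97880358]
(array([-37. ,  -0.3,   2. ]), array([0.002, 0.001, 0.001]))
```

View pics/s3.png

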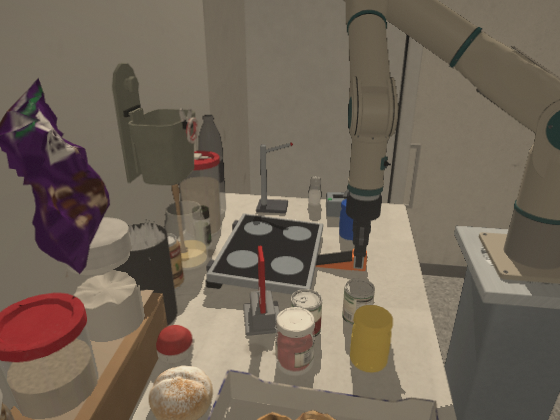

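The picture shows the wedge in the gripper, with its thin end at (320,260), just under the plate's front edge. I'll push it in now.

```bash
python3 -m creep '[{"jaw":-1,"xyz":[-8,0,1],"angular":[0,0,0]},{"jaw":-1,"xyz":[-16,0,1],"angular":[0,0,0]},{"jaw":-1,"xyz":[-24,0,1],"angular":[0,0,0]},{"jaw":-1,"xyz":[-32,0,1],"angular":[0,0,0]},{"jaw":-1,"xyz":[-38,0,1],"angular":[0,0,0]},{"jaw":-1,"xyz":[-44,0,1],"angular":[0,0,0]},{"jaw":-1,"xyz":[-44,0,1],"angular":[0,0,0]}]'; python3 -m creep '[{"jaw":-1,"xyz":[-4,0,0],"angular":[0,0,0]},{"jaw":-1,"xyz":[-8,0,0],"angular":[0,0,0]},{"jaw":-1,"xyz":[-8,0,0],"angular":[0,0,0]}]'
```

```text
clock: 13.88
eef_pos: [463.2, 99.7, 27.9]
tool_rot: [3.139, -0.005, 3.128]
force: [-11.8, -0.3, 14.7]
width: 38.9
gripper_force: 62.3
clock: 14.25
eef_pos: [470.8, 99.7, 27.9]
tool_rot: [3.139, -0.005, 3.128]
force: [-12.2, -0.1, 14.6]
width: 39.2
gripper_force: 62.3
```

```bash
python3 -m creep '[{"jaw":-1,"xyz":[-3,0,-1],"angular":[0,0,0]},{"jaw":-1,"xyz":[-6,0,-1],"angular":[0,0,0]},{"jaw":-1,"xyz":[-8,0,-1],"angular":[0,0,0]},{"jaw":-1,"xyz":[-8,0,-1],"angular":[0,0,0]}]'; python3 -m creep '[{"jaw":-1,"xyz":[-2,0,0],"angular":[0,0,0]},{"jaw":-1,"xyz":[-4,0,0],"angular":[0,0,0]},{"jaw":-1,"xyz":[-4,0,0],"angular":[0,0,0]}]'
```

```text
clock: 14.75
eef_pos: [480.3, 98.6, 27.9]
tool_rot: [3.14, -0.003, 3.126]
force: [-6.8, 0.3, 3.5]
width: 38.9
gripper_force: 61.0
clock: 15.12
eef_pos: [480.9, 98.6, 27.9]
tool_rot: [3.14, -0.009, 3.128]
force: [-14.7, -0.9, 8.9]
width: 39.0
gripper_force: 61.7
```

```bash
python3 -m creep '[{"jaw":-1,"xyz":[-1,0,-0.5],"angular":[0,0,0]},{"jaw":-1,"xyz":[-2,0,-0.5],"angular":[0,0,0]},{"jaw":-1,"xyz":[-2,0,-0.5],"angular":[0,0,0]}]'
```

```text
clock: 15.5
eef_pos: [481.1, 98.5, 27.9]
tool_rot: [3.141, -0.012, 3.128]
force: [-18.6, -0.1, 8.1]
width: 39.3
gripper_force: 61.5
```

```bash
python3 -m creep '[{"jaw":-1,"xyz":[-1,0,-0.5],"angular":[0,0,0]},{"jaw":-1,"xyz":[-1,0,-0.5],"angular":[0,0,0]}]'; python3 -m creep '[{"jaw":1,"xyz":[0,0,0],"angular":[0,0,0]},{"jaw":1,"xyz":[3,0,0],"angular":[0,0,0]},{"jaw":1,"xyz":[3,0,0],"angular":[0,0,0]},{"jaw":1,"xyz":[3,0,-40],"angular":[0,0,0]},{"jaw":1,"xyz":[3,0,-90],"angular":[0,0,0]},{"jaw":1,"xyz":[3,0,-140],"angular":[0,0,0]},{"jaw":1,"xyz":[3,0,-140],"angular":[0,0,0]}]'
python3 - <<'E'
from h import *
t,R,s=tool(); print(t,s['qpos'])
for n in('top','side'):
    p,d=viewer.get_image(n); M=viewer.camera_model(n)
    v,u=np.nonzero(d>0); X=w(n,np.c_[u,v],d[v,u],M)
    Q=X[(X[:,0]>530)&(X[:,0]<725)&(X[:,1]>-40)&(X[:,1]<240)&(X[:,2]>28)&(X[:,2]<52)]
    A=np.c_[Q[:,:2],np.ones(len(Q))]; c=np.linalg.lstsq(A,Q[:,2],rcond=None)[0]; print(n,'slope',c[:2],'z@634',c@[634,98,1])
    h=cv2.cvtColor(p,cv2.COLOR_RGB2HSV)[v,u]
    W=X[(h[:,1]>150)&(h[:,0]<20)&(X[:,2]>30)&(X[:,2]<45)&(abs(X[:,0]-480)<60)&(abs(X[:,1]-98)<60)]
    if len(W)>9: print(n,cv2.minAreaRect(W[:,:2].astype(np.float32)))
E
```

```text
clock: 15.75
eef_pos: [481.4, 98.4, 27.9]
tool_rot: [3.141, -0.014, 3.129]
force: [-18.4, 1.3, 4.6]
width: 38.9
gripper_force: 60.8
clock: 16.62
eef_pos: [489.1, 98.5, 172.7]
tool_rot: [3.139, 0.009, 3.123]
force: [-0.6, -0.2, 0.2]
width: 85.2
gripper_force: 0.0
[489.14000421  98.47677363 172.66341588] [ 0.47254592  0.83409741 -1.212905    2.0002695   0.95199303  1.0236501
  0.33965009]
top slope [ 0.0006096  -0.00160447] z@634 44.560578857725865
side slope [-0.00131551 -0.00208467] z@634 45.927608826816545
side ((480.4952392578125, 100.75621795654297), (32.7861442565918, 39.60274124145508), 2.2013349533081055)
```

```bash
cat >> h.py <<'E'
def find(c,zlo,zhi,r=42,cams=('top','side')):
    o=[]
    for n in cams:
        p,d=viewer.get_image(n); M=viewer.camera_model(n); v,u=np.nonzero(d>0); X=w(n,np.c_[u,v],d[v,u],M)
        Q=X[(np.hypot(X[:,0]-c[0],X[:,1]-c[1])<r)&(X[:,2]>zlo)&(X[:,2]<zhi)]
        if len(Q)>5:
            a,b=cv2.minEnclosingCircle(Q[:,:2].astype(np.float32)); print(n,np.round(a,1),round(b,1),len(Q)); o.append(a)
    return np.mean(o,0)
def radial(p): return Rdown(np.arctan2(p[1],p[0]))
E
python3 - <<'E'
from h import *
c=find((426,282),64,78); print(c, delta([*c,140],radial(c)))
E
```

```text
top [426.7 281.6] 29.1 351
side [425.3 283.3] 29.8 520
[426.02650452 282.45523071] (array([ 63.5, 184.7,  28. ]), array([-0.   , -0.001,  0.968]))
```

```bash
python3 -m creep '[{"jaw":1,"xyz":[63,185,28],"angular":[0,0,0.18]},{"jaw":1,"xyz":[63,185,28],"angular":[0,0,0.36]},{"jaw":1,"xyz":[63,185,28],"angular":[0,0,0.54]},{"jaw":1,"xyz":[63,185,28],"angular":[0,0,0.72]},{"jaw":1,"xyz":[63,185,28],"angular":[0,0,0.9]},{"jaw":1,"xyz":[63,185,28],"angular":[0,0,0.968]},{"jaw":1,"xyz":[63,185,28],"angular":[0,0,0.968]}]'
python3 - <<'E'
from h import *
t,R,s=tool(); print(s['qpos']); c=np.array([426,282.5])
print(delta([*c,40],radial(c)))
E
```

```text
clock: 17.7
eef_pos: [426.3, 283.0, 139.9]
tool_rot: [-3.14, -0.001, 2.158]
force: [-0.3, 0.1, -0.2]
width: 85.5
gripper_force: 0.0
[-0.06338804  0.76656807 -0.91457305  1.98712246  0.8434438   0.82559794
 -0.88027394]
(array([-0.3, -0.4, 99.9]), array([-0.001, -0.001,  0.001]))
```

```bash
python3 -m creep '[{"jaw":1,"xyz":[0,0,60],"angular":[0,0,0]},{"jaw":1,"xyz":[0,0,100],"angular":[0,0,0]},{"jaw":1,"xyz":[0,0,100],"angular":[0,0,0]},{"jaw":-1,"xyz":[0,0,100],"angular":[0,0,0]},{"jaw":-1,"xyz":[0,0,100],"angular":[0,0,0]},{"jaw":-1,"xyz":[0,0,100],"angular":[0,0,0]},{"jaw":-1,"xyz":[0,0,100],"angular":[0,0,0]},{"jaw":-1,"xyz":[0,0,60],"angular":[0,0,0]},{"jaw":-1,"xyz":[0,0,0],"angular":[0,0,0]},{"jaw":-1,"xyz":[0,0,-20],"angular":[0,0,0]},{"jaw":-1,"xyz":[0,0,-20],"angular":[0,0,0]}]'
python3 - <<'E'
from h import *
t,R,s=tool(); print(s['qpos']); c=np.array([640,0])
print(delta([*c,130],radial(c)))
E
```

```text
clock: 19.08
eef_pos: [428.0, 283.8, 163.1]
tool_rot: [3.136, -0.0, 2.156]
force: [-0.2, 0.2, -2.6]
width: 56.1
gripper_force: 64.6
[-0.0458123   0.73157902 -0.93880996  1.97039565  0.79742049  0.85543522
 -0.84265939]
(array([-353.6,   19.9,   33.2]), array([ 0.005, -0.002,  0.585]))
```

```bash
python3 -m creep '[{"jaw":-1,"xyz":[-60,4,5],"angular":[0,0,0.1]},{"jaw":-1,"xyz":[-120,8,10],"angular":[0,0,0.2]},{"jaw":-1,"xyz":[-180,11,15],"angular":[0,0,0.3]},{"jaw":-1,"xyz":[-240,15,20],"angular":[0,0,0.4]},{"jaw":-1,"xyz":[-300,18,30],"angular":[0,0,0.5]},{"jaw":-1,"xyz":[-354,20,33],"angular":[0,0,0.585]},{"jaw":-1,"xyz":[-354,20,33],"angular":[0,0,0.585]},{"jaw":-1,"xyz":[-354,20,33],"angular":[0,0,0.585]}]'
python3 - <<'E'
from h import *
t,R,s=tool(); print(s['qpos']); c=np.array([640,0])
print(delta([*c,85],radial(c)))
E
```

```text
clock: 20.08
eef_pos: [638.1, -0.3, 126.5]
tool_rot: [-3.14, -0.002, 1.572]
force: [0.2, -0.4, -2.5]
width: 55.9
gripper_force: 64.6
[ 0.39530185  0.88002152 -0.78076646  1.64293839  0.73528414  0.93758281
 -0.65930737]
(array([ 0.3,  2. , 41.5]), array([-0.002, -0.002,  0.001]))
```

```bash
python3 -m creep '[{"jaw":-1,"xyz":[0,0,20],"angular":[0,0,0]},{"jaw":-1,"xyz":[0,0,34],"angular":[0,0,0]},{"jaw":-1,"xyz":[0,0,39],"angular":[0,0,0]},{"jaw":-1,"xyz":[0,0,39],"angular":[0,0,0]}]'
```

```text
clock: 20.58
eef_pos: [639.0, -0.1, 88.5]
tool_rot: [3.142, -0.001, 1.572]
force: [0.8, -0.1, -1.9]
width: 56.3
gripper_force: 64.9
```

```bash
python3 -m creep '[{"jaw":-1,"xyz":[0,0,1.5],"angular":[0,0,0]},{"jaw":-1,"xyz":[0,0,3],"angular":[0,0,0]},{"jaw":-1,"xyz":[0,0,3],"angular":[0,0,0]}]'
```

```text
clock: 20.95
eef_pos: [639.7, -0.5, 86.9]
tool_rot: [3.14, -0.001, 1.571]
force: [-1.3, -0.3, 4.0]
width: 56.4
gripper_force: 65.4
```

Contact, so I'll release it, lift, and head to tin2.

```bash
python3 -m creep '[{"jaw":1,"xyz":[0,0,0],"angular":[0,0,0]},{"jaw":1,"xyz":[0,0,0],"angular":[0,0,0]},{"jaw":1,"xyz":[0,0,0],"angular":[0,0,0]},{"jaw":1,"xyz":[0,0,-60],"angular":[0,0,0]},{"jaw":1,"xyz":[0,0,-115],"angular":[0,0,0]},{"jaw":1,"xyz":[0,0,-115],"angular":[0,0,0]}]'
python3 - <<'E'
from h import *
print('placed',find((640,0),108,124,45,('top',)))
c=find((520,333),62,78,38); t,R,s=tool(); print(t,s['qpos'],c, delta([*c,160],radial(c)))
E
```

```text
clock: 21.7
eef_pos: [642.0, 0.5, 205.8]
tool_rot: [3.132, -0.003, 1.571]
force: [-0.1, 0.5, -0.1]
width: 85.5
gripper_force: 0.0
top [636.8   8.5] 25.8 148
placed [636.78552246   8.46403503]
top [519.4 331.4] 28.9 329
side [521.1 333.6] 29.4 557
[638.51350158  -1.29030198 199.91667437] [ 0.42408869  0.79762805 -0.83832379  1.58722185  0.65566325  1.05924847
 -0.59655187] [520.28076172 332.49655151] (array([ 333.8, -118.1,   40.2]), array([-0.001, -0.001, -0.568]))
```

```bash
python3 -m creep '[{"jaw":1,"xyz":[334,-118,0],"angular":[0,0,-0.1]},{"jaw":1,"xyz":[334,-118,0],"angular":[0,0,-0.2]},{"jaw":1,"xyz":[334,-118,0],"angular":[0,0,-0.3]},{"jaw":1,"xyz":[334,-118,0],"angular":[0,0,-0.4]},{"jaw":1,"xyz":[334,-118,0],"angular":[0,0,-0.5]},{"jaw":1,"xyz":[334,-118,0],"angular":[0,0,-0.568]},{"jaw":1,"xyz":[334,-118,20],"angular":[0,0,-0.568]},{"jaw":1,"xyz":[334,-118,40],"angular":[0,0,-0.568]},{"jaw":1,"xyz":[334,-118,40],"angular":[0,0,-0.568]}]'
python3 - <<'E'
from h import *
c=np.array([520.3,332.5]); print(delta([*c,40],radial(c)))
p,d=save('wrist','w4.png'); M=viewer.camera_model('wrist'); v,u=np.nonzero(d>0); X=w('wrist',np.c_[u,v],d[v,u],M)
Q=X[(np.hypot(X[:,0]-c[0],X[:,1]-c[1])<42)&(X[:,2]>64)&(X[:,2]<78)]; print(len(Q),len(Q)>5 and cv2.minEnclosingCircle(Q[:,:2].astype(np.float32)))
E
```

```text
clock: 22.98
eef_pos: [520.9, 330.1, 158.0]
tool_rot: [-3.137, 0.001, 2.137]
force: [-0.0, -0.8, -0.1]
width: 84.9
gripper_force: 0.0
(array([  2.5,   1.4, 118. ]), array([-0.005,  0.001, -0.003]))
5562 ((522.3138427734375, 334.0110168457031), 28.806676864624023)
```

```bash
python3 -m creep '[{"jaw":1,"xyz":[2.5,2.5,60],"angular":[0,0,0]},{"jaw":1,"xyz":[2.5,2.5,100],"angular":[0,0,0]},{"jaw":1,"xyz":[2.5,2.5,118],"angular":[0,0,0]},{"jaw":1,"xyz":[2.5,2.5,118],"angular":[0,0,0]},{"jaw":-1,"xyz":[2.5,2.5,118],"angular":[0,0,0]},{"jaw":-1,"xyz":[2.5,2.5,118],"angular":[0,0,0]},{"jaw":-1,"xyz":[2.5,2.5,118],"angular":[0,0,0]},{"jaw":-1,"xyz":[2.5,2.5,118],"angular":[0,0,0]},{"jaw":-1,"xyz":[2.5,2.5,80],"angular":[0,0,0]},{"jaw":-1,"xyz":[2.5,2.5,20],"angular":[0,0,0]},{"jaw":-1,"xyz":[2.5,2.5,-20],"angular":[0,0,0]},{"jaw":-1,"xyz":[2.5,2.5,-20],"angular":[0,0,0]}]'
python3 - <<'E'
from h import *
t,R,s=tool(); print(s['qpos']); c=np.array([645,85])
print(delta([*c,140],radial(c)))
E
```

```text
clock: 24.52
eef_pos: [523.3, 338.5, 185.5]
tool_rot: [3.133, -0.001, 2.139]
force: [0.4, 0.0, -3.3]
width: 56.2
gripper_force: 64.4
[-0.09753793  0.82733257 -0.93126751  1.65344054  0.75223511  1.04689229
 -0.69897618]
(array([-279.2,  -34.2,   44.9]), array([ 0.008, -0.003,  0.437]))
```

```bash
python3 -m creep '[{"jaw":-1,"xyz":[-60,-7,0],"angular":[0,0,0.1]},{"jaw":-1,"xyz":[-120,-14,0],"angular":[0,0,0.2]},{"jaw":-1,"xyz":[-180,-21,0],"angular":[0,0,0.3]},{"jaw":-1,"xyz":[-240,-30,10],"angular":[0,0,0.4]},{"jaw":-1,"xyz":[-279,-34,40],"angular":[0,0,0.437]},{"jaw":-1,"xyz":[-279,-34,75],"angular":[0,0,0.437]},{"jaw":-1,"xyz":[-279,-34,92],"angular":[0,0,0.437]},{"jaw":-1,"xyz":[-279,-34,92],"angular":[0,0,0.437]}]'
```

```text
clock: 25.52
eef_pos: [642.6, 84.0, 88.9]
tool_rot: [-3.141, -0.001, 1.704]
force: [-0.1, -0.4, -2.3]
width: 56.1
gripper_force: 64.7
```

```bash
python3 -m creep '[{"jaw":-1,"xyz":[0,0,2],"angular":[0,0,0]},{"jaw":-1,"xyz":[0,0,4],"angular":[0,0,0]},{"jaw":-1,"xyz":[0,0,4],"angular":[0,0,0]}]'
```

```text
clock: 25.9
eef_pos: [643.2, 84.4, 88.3]
tool_rot: [3.14, 0.0, 1.703]
force: [-6.0, -3.5, 19.8]
width: 56.3
gripper_force: 66.8
```

```bash
python3 -m creep '[{"jaw":-1,"xyz":[0,0,-2.5],"angular":[0,0,0]},{"jaw":1,"xyz":[0,0,-2.5],"angular":[0,0,0]},{"jaw":1,"xyz":[0,0,-2.5],"angular":[0,0,0]},{"jaw":1,"xyz":[0,0,-2.5],"angular":[0,0,0]},{"jaw":1,"xyz":[0,0,-60],"angular":[0,0,0]},{"jaw":1,"xyz":[0,0,-115],"angular":[0,0,0]},{"jaw":1,"xyz":[0,0,-135],"angular":[0,0,0]},{"jaw":1,"xyz":[0,0,-135],"angular":[0,0,0]}]'
python3 - <<'E'
from h import *
c=find((530.7,418.5),84,102,42); t,R,s=tool(); print(t,s['qpos'],c, delta([*c,210],radial(c)))
E
```

```text
clock: 26.9
eef_pos: [643.9, 83.4, 221.0]
tool_rot: [3.138, -0.001, 1.702]
force: [-0.2, -0.5, -0.4]
width: 85.6
gripper_force: 0.0
top [530.  417.9] 30.9 401
side [531.2 421.3] 32.1 957
[642.49278949  82.454628   218.21865952] [ 0.30196692  0.79871112 -0.87064575  1.54052063  0.65499416  1.11626628
 -0.5847309 ] [530.57104492 419.56724548] (array([348.9, -66.8,   8.4]), array([-0.002, -0.001, -0.538]))
```

```bash
python3 -m creep '[{"jaw":1,"xyz":[349,-67,0],"angular":[0,0,-0.1]},{"jaw":1,"xyz":[349,-67,0],"angular":[0,0,-0.2]},{"jaw":1,"xyz":[349,-67,0],"angular":[0,0,-0.3]},{"jaw":1,"xyz":[349,-67,0],"angular":[0,0,-0.4]},{"jaw":1,"xyz":[349,-67,10],"angular":[0,0,-0.5]},{"jaw":1,"xyz":[349,-67,20],"angular":[0,0,-0.538]},{"jaw":1,"xyz":[349,-67,40],"angular":[0,0,-0.538]},{"jaw":1,"xyz":[349,-67,40],"angular":[0,0,-0.538]}]'
python3 - <<'E'
from h import *
c=np.array([530.6,419.6])
p,d=save('wrist','w5.png'); M=viewer.camera_model('wrist'); v,u=np.nonzero(d>0); X=w('wrist',np.c_[u,v],d[v,u],M)
Q=X[(np.hypot(X[:,0]-c[0],X[:,1]-c[1])<42)&(X[:,2]>86)&(X[:,2]<102)]; q=cv2.minEnclosingCircle(Q[:,:2].astype(np.float32)); print(len(Q),q)
c=(c+np.array(q[0]))/2
print(delta([*c,55],radial(c)))
E
```

```text
clock: 28.0
eef_pos: [530.5, 418.0, 176.3]
tool_rot: [-3.136, 0.002, 2.24]
force: [0.3, 0.1, 0.2]
width: 85.4
gripper_force: 0.0
6892 ((531.59716796875, 419.5758361816406), 31.722341537475586)
(array([  1.5,   0.9, 122.9]), array([-0.003,  0.001, -0.001]))
```

```bash
python3 -m creep '[{"jaw":1,"xyz":[1.5,1,60],"angular":[0,0,0]},{"jaw":1,"xyz":[1.5,1,100],"angular":[0,0,0]},{"jaw":1,"xyz":[1.5,1,122],"angular":[0,0,0]},{"jaw":1,"xyz":[1.5,1,122],"angular":[0,0,0]},{"jaw":-1,"xyz":[1.5,1,122],"angular":[0,0,0]},{"jaw":-1,"xyz":[1.5,1,122],"angular":[0,0,0]},{"jaw":-1,"xyz":[1.5,1,122],"angular":[0,0,0]},{"jaw":-1,"xyz":[1.5,1,122],"angular":[0,0,0]},{"jaw":-1,"xyz":[1.5,1,60],"angular":[0,0,0]},{"jaw":-1,"xyz":[1.5,1,0],"angular":[0,0,0]},{"jaw":-1,"xyz":[1.5,1,-50],"angular":[0,0,0]},{"jaw":-1,"xyz":[1.5,1,-50],"angular":[0,0,0]}]'
python3 - <<'E'
from h import *
t,R,s=tool(); print(s['qpos']); c=np.array([640,178])
print(delta([*c,104],radial(c)))
E
```

```text
clock: 29.55
eef_pos: [532.1, 424.7, 236.0]
tool_rot: [3.131, -0.002, 2.24]
force: [0.4, 0.7, -4.3]
width: 61.3
gripper_force: 68.2
[-0.23094959  0.85164869 -0.96253201  1.43098217  0.71924849  1.22040803
 -0.6028254 ]
(array([-260.6,  -69.9,  130.8]), array([ 0.01 , -0.004,  0.398]))
```

```bash
python3 -m creep '[{"jaw":-1,"xyz":[-60,-16,0],"angular":[0,0,0.1]},{"jaw":-1,"xyz":[-120,-32,0],"angular":[0,0,0.18]},{"jaw":-1,"xyz":[-180,-48,0],"angular":[0,0,0.26]},{"jaw":-1,"xyz":[-235,-63,10],"angular":[0,0,0.36]},{"jaw":-1,"xyz":[-260,-70,50],"angular":[0,0,0.398]},{"jaw":-1,"xyz":[-260,-70,95],"angular":[0,0,0.398]},{"jaw":-1,"xyz":[-260,-70,116],"angular":[0,0,0.398]},{"jaw":-1,"xyz":[-260,-70,116],"angular":[0,0,0.398]},{"jaw":-1,"xyz":[-260,-70,116],"angular":[0,0,0.398]}]'
```

```text
clock: 30.68
eef_pos: [638.2, 176.6, 115.7]
tool_rot: [3.138, -0.002, 1.843]
force: [0.6, 0.4, -3.0]
width: 61.5
gripper_force: 67.9
```

```bash
python3 -m creep '[{"jaw":-1,"xyz":[0,0,6],"angular":[0,0,0]},{"jaw":-1,"xyz":[0,0,11],"angular":[0,0,0]},{"jaw":-1,"xyz":[0,0,11],"angular":[0,0,0]}]'; python3 -m creep '[{"jaw":-1,"xyz":[0,0,1.5],"angular":[0,0,0]},{"jaw":-1,"xyz":[0,0,1.5],"angular":[0,0,0]}]'
```

```text
clock: 31.05
eef_pos: [638.1, 175.4, 104.9]
tool_rot: [3.139, -0.001, 1.842]
force: [-1.5, -1.6, 5.1]
width: 61.5
gripper_force: 68.8
clock: 31.3
eef_pos: [638.1, 175.4, 104.8]
tool_rot: [3.138, 0.0, 1.842]
force: [-3.4, -2.5, 13.6]
width: 61.2
gripper_force: 69.7
```

```bash
python3 -m creep '[{"jaw":-1,"xyz":[0,0,-1],"angular":[0,0,0]},{"jaw":1,"xyz":[0,0,-1],"angular":[0,0,0]},{"jaw":1,"xyz":[0,0,-1],"angular":[0,0,0]},{"jaw":1,"xyz":[0,0,-1],"angular":[0,0,0]},{"jaw":1,"xyz":[0,0,-60],"angular":[0,0,0]},{"jaw":1,"xyz":[0,0,-115],"angular":[0,0,0]},{"jaw":1,"xyz":[0,0,-135],"angular":[0,0,0]},{"jaw":1,"xyz":[0,0,-135],"angular":[0,0,0]}]'
python3 - <<'E'
from h import *
c=np.array([395,-191]); t,R,s=tool(); print(t,s['qpos'],delta([*c,200],radial(c)))
E
```

```text
clock: 32.3
eef_pos: [638.0, 175.1, 237.7]
tool_rot: [3.138, -0.001, 1.842]
force: [0.5, 0.4, -1.0]
width: 85.4
gripper_force: 0.0
[637.95971274 175.11787774 237.65763811] [ 0.16574543  0.80413926 -0.90343934  1.48268303  0.66028238  1.17460854
 -0.57382116] (array([-287.7, -332.3,   36.3]), array([ 0.003, -0.002,  0.722]))
```

```bash
python3 -m creep '[{"jaw":-1,"xyz":[-288,-332,36],"angular":[0,0,0.1]},{"jaw":-1,"xyz":[-288,-332,36],"angular":[0,0,0.2]},{"jaw":-1,"xyz":[-288,-332,36],"angular":[0,0,0.3]},{"jaw":-1,"xyz":[-288,-332,36],"angular":[0,0,0.4]},{"jaw":-1,"xyz":[-288,-332,36],"angular":[0,0,0.5]},{"jaw":-1,"xyz":[-288,-332,36],"angular":[0,0,0.6]},{"jaw":-1,"xyz":[-288,-332,36],"angular":[0,0,0.72]},{"jaw":-1,"xyz":[-288,-332,36],"angular":[0,0,0.72]},{"jaw":-1,"xyz":[-288,-332,36],"angular":[0,0,0.72]}]'
python3 - <<'E'
from h import *
c=np.array([400,-191]); t,R,s=tool(); print(t,s['qpos'],delta([*c,112],radial(c)))
p,d=save('top','t6.png')
for q,z in(((640,0),117),((643,84),117),((638,175),139)): print(find(q,z-8,z+8,42))
n='top';M=viewer.camera_model(n); v,u=np.nonzero(d>0); X=w(n,np.c_[u,v],d[v,u],M);h=cv2.cvtColor(p,cv2.COLOR_RGB2HSV)[v,u]
k=((h[:,0]<12)|(h[:,0]>168))&(h[:,1]>120)&(abs(X[:,0]-440)<50)&(abs(X[:,1]+193)<50)&(X[:,2]>85); print('knob',k.sum(),X[k].mean(0))
g=(h[:,0]>45)&(h[:,0]<80)&(h[:,1]>110)&(abs(X[:,0]-470)<60)&(abs(X[:,1]+193)<50); print('green',g.sum(),X[g].mean(0))
E
```

```text
clock: 33.42
eef_pos: [394.1, -191.4, 199.0]
tool_rot: [-3.139, -0.002, 1.122]
force: [-0.4, 0.2, 1.3]
width: -0.2
gripper_force: 0.0
[ 394.09771387 -191.38096887  198.95097821] [ 0.95674119  0.5192723  -0.80411487  2.12266385  0.56429514  0.72543956
 -0.66894842] (array([ 2.7,  5.3, 86.9]), array([-0.002, -0.002, -0.004]))
top [ 6.39e+02 -3.00e-01] 28.9 354
side [638.7   1.3] 31.0 223
[6.38842621e+02 4.55547407e-01]
top [643.1  81.4] 28.7 336
side [644.8  80.4] 29.9 198
[643.97091675  80.87123489]
top [637.5 172.7] 31.1 437
side [638.5 174.4] 32.6 398
[637.97280884 173.51994324]
knob 93 [ 436.50889698 -194.86510492  114.88879004]
green 11 [ 507.05740325 -168.18745005   51.03255783]
```

View pics/t6.png

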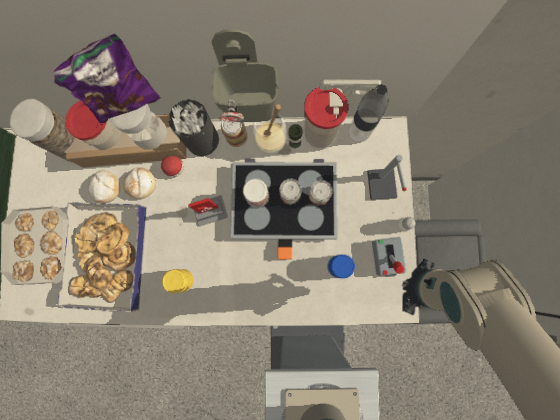

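The top view shows the jar (256,192) and both tins (290,190), (319,192) standing on the plate. The wedge block sits at its front edge (285,250), and no other jar or tin is left beside the plate. Next is the toggle.

```bash
python3 -m creep '[{"jaw":-1,"xyz":[-1,4,50],"angular":[0,0,0]},{"jaw":-1,"xyz":[-1,4,87],"angular":[0,0,0]},{"jaw":-1,"xyz":[-1,4,87],"angular":[0,0,0]},{"jaw":-1,"xyz":[6,15,87],"angular":[0,0,0]},{"jaw":-1,"xyz":[13,27,87],"angular":[0,0,0]},{"jaw":-1,"xyz":[20,39,87],"angular":[0,0,0]},{"jaw":-1,"xyz":[27,51,87],"angular":[0,0,0]},{"jaw":-1,"xyz":[27,51,87],"angular":[0,0,0]}]'; python3 -m creep '[{"jaw":-1,"xyz":[-15,-30,0],"angular":[0,0,0]},{"jaw":-1,"xyz":[-15,-30,-60],"angular":[0,0,0]},{"jaw":-1,"xyz":[-15,-30,-110],"angular":[0,0,0]},{"jaw":-1,"xyz":[-15,-30,-110],"angular":[0,0,0]}]'
python3 - <<'E'
from h import *
for n in('top','side'):
    p,d=viewer.get_image(n);M=viewer.camera_model(n); v,u=np.nonzero(d>0); X=w(n,np.c_[u,v],d[v,u],M);h=cv2.cvtColor(p,cv2.COLOR_RGB2HSV)[v,u]
    k=((h[:,0]<12)|(h[:,0]>168))&(h[:,1]>120)&(abs(X[:,0]-470)<80)&(abs(X[:,1]+190)<50)&(X[:,2]>75); print('knob',k.sum(),X[k].mean(0) if k.any() else 0)
c=np.array([606.5,317]); t,R,s=tool(); print(t,s['qpos'])
E
```

```text
clock: 34.78
eef_pos: [454.3, -188.9, 113.3]
tool_rot: [3.14, -0.003, 1.123]
force: [-0.9, 0.5, -0.1]
width: -0.3
gripper_force: 0.0
clock: 35.28
eef_pos: [420.6, -190.4, 226.1]
tool_rot: [3.135, -0.001, 1.121]
force: [0.0, -0.7, -0.1]
width: -0.3
gripper_force: 0.0
knob 92 [ 497.32192914 -188.87776125  114.25976241]
knob 85 [ 498.74370432 -181.74011457  108.71118425]
[ 418.22407532 -190.28742442  223.04305863] [ 0.95048831  0.5117682  -0.83540146  2.04505833  0.52561942  0.80844027
 -0.64685406]
```

```bash
python3 - <<'E'
from h import *
print(delta([606.5,316.5,225],Rdown(np.deg2rad(16.5))))
E
```

```text
(array([538.3, -50.6,  -1.8]), array([ 0.   , -0.   , -0.737]))
```

```bash
python3 -m creep '[{"jaw":0.2,"xyz":[538,-51,-2],"angular":[0,0,-0.1]},{"jaw":0.2,"xyz":[538,-51,-2],"angular":[0,0,-0.2]},{"jaw":0.2,"xyz":[538,-51,-2],"angular":[0,0,-0.3]},{"jaw":0.2,"xyz":[538,-51,-2],"angular":[0,0,-0.4]},{"jaw":0.2,"xyz":[538,-51,-2],"angular":[0,0,-0.5]},{"jaw":0.2,"xyz":[538,-51,-2],"angular":[0,0,-0.6]},{"jaw":0.2,"xyz":[538,-51,-2],"angular":[0,0,-0.737]},{"jaw":0.2,"xyz":[538,-51,-2],"angular":[0,0,-0.737]},{"jaw":0.2,"xyz":[538,-51,-2],"angular":[0,0,-0.737]},{"jaw":0.2,"xyz":[538,-51,-2],"angular":[0,0,-0.737]},{"jaw":0.2,"xyz":[538,-51,-2],"angular":[0,0,-0.737]}]'
python3 - <<'E'
from h import *
p,d=save('wrist','w7.png');n='wrist';M=viewer.camera_model(n); v,u=np.nonzero(d>0); X=w(n,np.c_[u,v],d[v,u],M);h=cv2.cvtColor(p,cv2.COLOR_RGB2HSV)[v,u]
k=((h[:,0]<12)|(h[:,0]>168))&(h[:,1]>120)&(abs(X[:,0]-606)<60)&(abs(X[:,1]-316)<60)&(X[:,2]>143)
print(k.sum(),cv2.minAreaRect(X[k][:,:2].astype(np.float32)),X[k][:,2].max(),np.median(X[k][:,2]))
t,R,s=tool(); print(t,s['qpos']); print(delta([606.5,316.5,135],Rdown(np.deg2rad(16.5))))
E
```

```text
clock: 36.75
eef_pos: [605.6, 315.7, 223.7]
tool_rot: [-3.139, 0.001, 1.86]
force: [0.2, -0.2, 0.2]
width: 50.6
gripper_force: 0.0
1003 ((581.5753173828125, 307.7529602050781), (61.96506118774414, 56.144649505615234), 16.87615966796875) 258.0155058313993 149.69814191379564
[605.98214027 315.12177797 224.27418497] [-0.06860307  0.85007162 -0.89618785  1.42394157  0.68277097  1.19636312
 -0.76128275]
(array([ 1.3,  1. , 89.3]), array([-0.001,  0.001, -0.   ]))
```

View pics/w7.png

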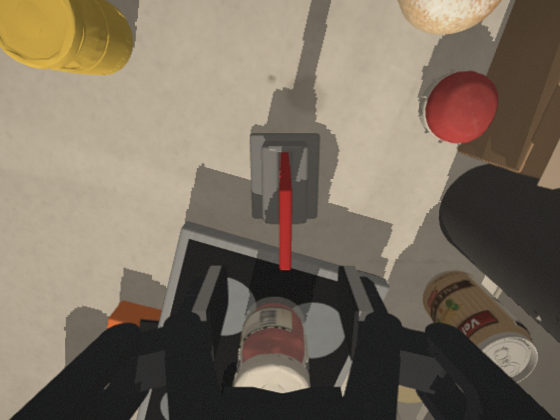

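The wrist view shows the tag as a red strip at (286,210), parallel to the fingers and roughly midway between them. I'll get the exact offset from the same picture's geometry.

```bash
python3 - <<'E'
from h import *
p,d=viewer.get_image('wrist');n='wrist';M=viewer.camera_model(n); v,u=np.nonzero(d>0); X=w(n,np.c_[u,v],d[v,u],M);h=cv2.cvtColor(p,cv2.COLOR_RGB2HSV)[v,u]
k=((h[:,0]<12)|(h[:,0]>168))&(h[:,1]>120)&(abs(X[:,0]-606)<40)&(abs(X[:,1]-316)<45)&(X[:,2]>146)&(X[:,2]<154)&(v<280)
r=cv2.minAreaRect(X[k][:,:2].astype(np.float32)); print(k.sum(),r); print(delta([*r[0],135]))
E
```

```text
1010 ((607.6611328125, 316.15899658203125), (7.543972492218018, 56.11634063720703), 16.350624084472656)
(array([ 0.9,  1.8, 89.8]), None)
```

```bash
python3 -m creep '[{"jaw":0.2,"xyz":[1,1.5,50],"angular":[0,0,0]},{"jaw":0.2,"xyz":[1,1.5,89],"angular":[0,0,0]},{"jaw":0.2,"xyz":[1,1.5,89],"angular":[0,0,0]},{"jaw":0.2,"xyz":[1,1.5,89],"angular":[0,0,0]},{"jaw":-1,"xyz":[1,1.5,89],"angular":[0,0,0]},{"jaw":-1,"xyz":[1,1.5,89],"angular":[0,0,0]},{"jaw":-1,"xyz":[1,1.5,89],"angular":[0,0,0]},{"jaw":-1,"xyz":[1,1.5,89],"angular":[0,0,0]},{"jaw":-1,"xyz":[1,1.5,89],"angular":[0,0,0]}]'
```

```text
clock: 37.98
eef_pos: [607.9, 319.0, 138.1]
tool_rot: [3.139, -0.001, 1.859]
force: [-1.1, -0.7, 6.3]
width: 7.1
gripper_force: 59.6
```

```bash
python3 -m creep '[{"jaw":-1,"xyz":[0,0,-20],"angular":[0,0,0]},{"jaw":-1,"xyz":[0,0,-45],"angular":[0,0,0]},{"jaw":-1,"xyz":[0,0,-90],"angular":[0,0,0]},{"jaw":-1,"xyz":[0,0,-140],"angular":[0,0,0]},{"jaw":-1,"xyz":[0,0,-165],"angular":[0,0,0]},{"jaw":-1,"xyz":[0,0,-165],"angular":[0,0,0]},{"jaw":-1,"xyz":[0,0,-165],"angular":[0,0,0]}]'
python3 - <<'E'
from h import *
t,R,s=tool(); print(t,s['qpos']); print(delta([585,-198,300],Rdown(np.deg2rad(5.6))))
E
```

```text
clock: 38.85
eef_pos: [607.1, 317.7, 300.9]
tool_rot: [-3.141, 0.0, 1.859]
force: [-0.6, 0.2, -1.5]
width: 6.8
gripper_force: 58.7
[607.08150965 317.71301874 300.88711488] [-0.0678898   0.78558821 -0.93081453  1.32397601  0.62328713  1.33203773
 -0.70755615]
(array([-488.1, -167.9,    1. ]), array([-0.   ,  0.   ,  0.191]))
```

```bash
python3 -m creep '[{"jaw":-1,"xyz":[-488,-168,0],"angular":[0,0,0.05]},{"jaw":-1,"xyz":[-488,-168,0],"angular":[0,0,0.1]},{"jaw":-1,"xyz":[-488,-168,0],"angular":[0,0,0.15]},{"jaw":-1,"xyz":[-488,-168,0],"angular":[0,0,0.19]},{"jaw":-1,"xyz":[-488,-168,0],"angular":[0,0,0.19]},{"jaw":-1,"xyz":[-488,-168,0],"angular":[0,0,0.19]},{"jaw":-1,"xyz":[-488,-168,0],"angular":[0,0,0.19]},{"jaw":-1,"xyz":[-488,-168,0],"angular":[0,0,0.19]},{"jaw":-1,"xyz":[-488,-168,0],"angular":[0,0,0.19]},{"jaw":-1,"xyz":[-488,-168,0],"angular":[0,0,0.19]},{"jaw":-1,"xyz":[-488,-168,0],"angular":[0,0,0.19]},{"jaw":-1,"xyz":[-488,-168,0],"angular":[0,0,0.19]}]'
python3 - <<'E'
from h import *
t,R,s=tool(); print(t,s['qpos']); print(delta([585,-198.5,238],Rdown(np.deg2rad(5.6))))
for n in ('side','top'):
    p,d=save(n,n+'8.png');M=viewer.camera_model(n); v,u=np.nonzero(d>0); X=w(n,np.c_[u,v],d[v,u],M);h=cv2.cvtColor(p,cv2.COLOR_RGB2HSV)[v,u]
    k=((h[:,0]<12)|(h[:,0]>168))&(h[:,1]>120)&(abs(X[:,0]-590)<50)&(abs(X[:,1]+195)<60)&(X[:,2]>150)
    Q=X[k]; print(n,k.sum(),'tag lo/hi',np.percentile(Q,[1,50,99],axis=0).round(1).tolist() if k.sum()>5 else 0)
    g=(X[:,0]>612)&(X[:,0]<690)&(abs(X[:,1]+191)<25)&(X[:,2]>178)&(X[:,2]<212); P=X[g]
    print('peg',g.sum(),'lo',P.min(0).round(1),'y fit',np.polyfit(P[:,0]-640,P[:,1],1).round(3),'z fit',np.polyfit(P[:,0]-640,P[:,2],1).round(3))
cv2.imwrite('pics/c8.png',cv2.resize(cv2.imread('pics/side8.png')[60:240,200:400],None,fx=3,fy=3))
E
```

```text
clock: 40.35
eef_pos: [585.5, -194.8, 301.4]
tool_rot: [3.14, -0.002, 1.673]
force: [-0.5, 0.7, -0.2]
width: 6.8
gripper_force: 58.8
[ 585.48363716 -194.82308184  301.35239967] [ 0.82042994  0.6915024  -0.97248588  1.53317454  0.59047535  1.23317568
 -0.14163763]
(array([-3.7, -0.9, 63.3]), array([ 0.001, -0.002,  0.004]))
side 156 tag lo/hi [[580.2, -207.8, 176.2], [584.2, -169.4, 250.4], [623.9, -164.0, 311.9]]
peg 89 lo [ 620.8 -195.3  180.4] y fit [ 6.9000e-02 -1.8972e+02] z fit [ -0.295 197.296]
top 172 tag lo/hi [[578.0, -213.5, 189.9], [581.5, -176.8, 267.2], [624.7, -168.8, 324.4]]
peg 116 lo [ 620.5 -199.5  178.5] y fit [ 6.30000e-02 -1.92353e+02] z fit [ -0.3   198.078]
```

View pics/c8.png

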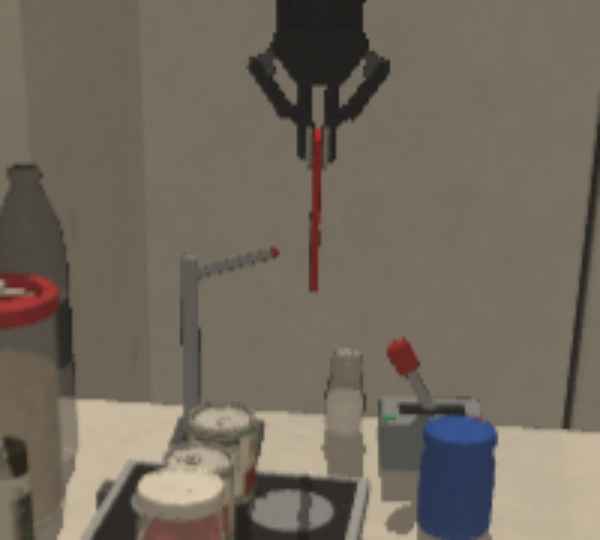

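The crop shows the tag hanging upright in the gripper (315,210), in front of the peg tip (275,252). The toggle is leaning to the green side, and the salt shaker (345,390) is standing.

```bash
python3 -m creep '[{"jaw":-1,"xyz":[-1,0,30],"angular":[0,0,0]},{"jaw":-1,"xyz":[-1,0,55],"angular":[0,0,0]},{"jaw":-1,"xyz":[-1,0,65],"angular":[0,0,0]},{"jaw":-1,"xyz":[-1,0,65],"angular":[0,0,0]},{"jaw":-1,"xyz":[-1,0,65],"angular":[0,0,0]}]'
python3 - <<'E'
from h import *
t,R,s=tool(); print(t,R[:,1])
p,d=save('side','side9.png'); cv2.imwrite('pics/c9.png',cv2.resize(p[110:200,230:340,::-1],None,fx=5,fy=5))
n='side';M=viewer.camera_model(n); v,u=np.nonzero(d>0); X=w(n,np.c_[u,v],d[v,u],M);h=cv2.cvtColor(p,cv2.COLOR_RGB2HSV)[v,u]
k=((h[:,0]<12)|(h[:,0]>168))&(h[:,1]>120)&(abs(X[:,0]-585)<20)&(abs(X[:,1]+195)<45)&(X[:,2]>98)
print(np.percentile(X[k],[1,50,99],axis=0).round(1).tolist())
E
```

```text
clock: 41.08
eef_pos: [586.1, -197.9, 237.3]
tool_rot: [3.139, -0.001, 1.669]
force: [0.5, -0.4, -0.9]
width: 7.1
gripper_force: 58.8
[ 586.07204569 -197.92021658  237.26486899] [0.99513252 0.09851002 0.00265409]
[[580.8, -213.7, 111.9], [584.4, -172.7, 190.1], [589.5, -166.7, 251.1]]
```

View pics/c9.png

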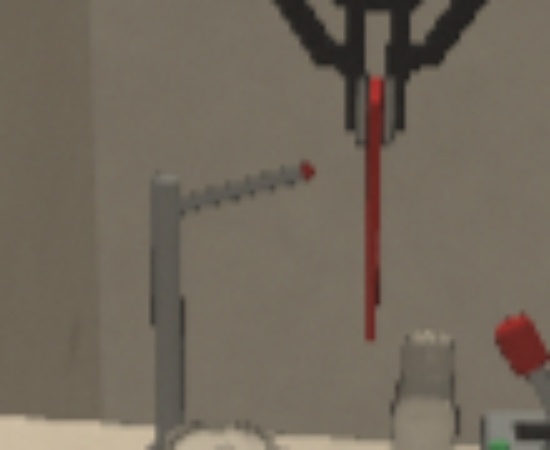

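```bash
python3 -m creep '[{"jaw":-1,"xyz":[0,15,0],"angular":[0,0,0]},{"jaw":-1,"xyz":[0,30,0],"angular":[0,0,0]},{"jaw":-1,"xyz":[0,40,1],"angular":[0,0,0]},{"jaw":-1,"xyz":[0,40,1],"angular":[0,0,0]}]'; python3 -m creep '[{"jaw":-1,"xyz":[0,8,3],"angular":[0,0,0]},{"jaw":-1,"xyz":[0,16,6],"angular":[0,0,0]},{"jaw":-1,"xyz":[0,24,8],"angular":[0,0,0]},{"jaw":-1,"xyz":[0,24,8],"angular":[0,0,0]},{"jaw":-1,"xyz":[0,24,8],"angular":[0,0,0]}]'
python3 - <<'E'
from h import *
p,d=save('side','side10.png'); q,_=viewer.get_image('top'); f=lambda a:cv2.resize(a[:,:,::-1],None,fx=4.4,fy=4.4)
cv2.imwrite('pics/c10.png',np.hstack([f(p[110:210,235:325]),f(q[130:230,350:440])]))
E
```

```text
clock: 41.62
eef_pos: [625.6, -193.9, 235.4]
tool_rot: [3.14, -0.001, 1.67]
force: [-1.0, -0.3, -1.1]
width: 7.2
gripper_force: 58.8
clock: 42.25
eef_pos: [648.9, -191.8, 227.2]
tool_rot: [3.141, -0.001, 1.669]
force: [0.2, 0.2, -1.4]
width: 6.9
gripper_force: 58.8
```

View pics/c10.png

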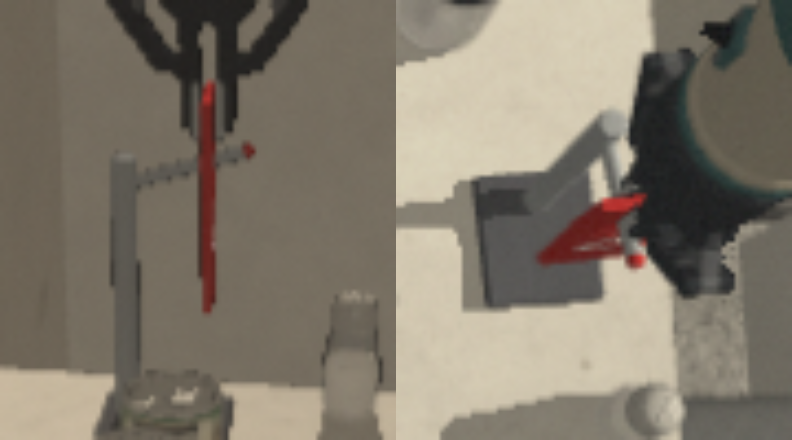

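The peg runs through the tag: its tip shows in front of the board at (248,150), and no force is felt. I'll lower it until it hangs.

```bash
python3 -m creep '[{"jaw":-1,"xyz":[0,0,3],"angular":[0,0,0]},{"jaw":-1,"xyz":[0,0,6],"angular":[0,0,0]},{"jaw":-1,"xyz":[0,0,7],"angular":[0,0,0]},{"jaw":-1,"xyz":[0,0,7],"angular":[0,0,0]}]'
```

```text
clock: 42.85
eef_pos: [650.2, -191.9, 224.1]
tool_rot: [3.136, 0.001, 1.669]
force: [-3.4, 0.4, 15.5]
width: 7.2
gripper_force: 61.6
```

Contact, so I'll ease off, open part way, and lift straight up.

```bash
python3 -m creep '[{"jaw":-1,"xyz":[0,0,-3.5],"angular":[0,0,0]},{"jaw":-1,"xyz":[0,0,-3.5],"angular":[0,0,0]},{"jaw":-0.4,"xyz":[0,0,-3.5],"angular":[0,0,0]},{"jaw":-0.4,"xyz":[0,0,-3.5],"angular":[0,0,0]},{"jaw":-0.4,"xyz":[0,0,-3.5],"angular":[0,0,0]},{"jaw":-0.4,"xyz":[0,0,-20],"angular":[0,0,0]},{"jaw":-0.4,"xyz":[0,0,-50],"angular":[0,0,0]},{"jaw":-0.4,"xyz":[0,0,-100],"angular":[0,0,0]},{"jaw":-0.4,"xyz":[0,0,-140],"angular":[0,0,0]},{"jaw":-0.4,"xyz":[0,-60,-140],"angular":[0,0,0]},{"jaw":-0.4,"xyz":[60,-120,-140],"angular":[0,0,0]},{"jaw":-0.4,"xyz":[60,-120,-140],"angular":[0,0,0]}]'
python3 - <<'E'
from h import *
p,d=save('side','side11.png'); q,_=save('top','top11.png'); f=lambda a:cv2.resize(a[:,:,::-1],None,fx=2.6,fy=2.6)
cv2.imwrite('pics/c11.png',np.hstack([f(p[110:310,215:365]),f(q[130:330,270:420])]))
print(find((640,0),110,124),find((643,81),110,124),find((638,173),130,146),find((554,-237),80,95))
n='top';M=viewer.camera_model(n); v,u=np.nonzero(_>0); X=w(n,np.c_[u,v],_[v,u],M)
Q=X[(X[:,0]>530)&(X[:,0]<725)&(X[:,1]>-40)&(X[:,1]<240)&(X[:,2]>28)&(X[:,2]<52)]
A=np.c_[Q[:,:2],np.ones(len(Q))]; print(np.linalg.lstsq(A,Q[:,2],rcond=None)[0][:2])
E
```

```text
clock: 44.35
eef_pos: [521.1, -141.8, 361.7]
tool_rot: [3.141, 0.0, 1.672]
force: [0.3, -0.2, 0.5]
width: 25.6
gripper_force: 0.0
top [639.   0.] 29.0 329
side [6.406e+02 6.000e-01] 31.0 218
top [628.5 103.1] 28.9 240
side [631.   92.8] 26.6 119
top [637.7 171.5] 31.5 437
side [638.8 175.5] 32.3 408
top [ 554.8 -231.8] 9.7 25
side [ 554.8 -236.6] 14.6 47
[6.39818542e+02 3.38255793e-01] [629.75805664  97.97886276] [638.2399292  173.46756744] [ 554.82723999 -234.18836212]
[-0.00034796 -0.00141857]
```

View pics/c11.png

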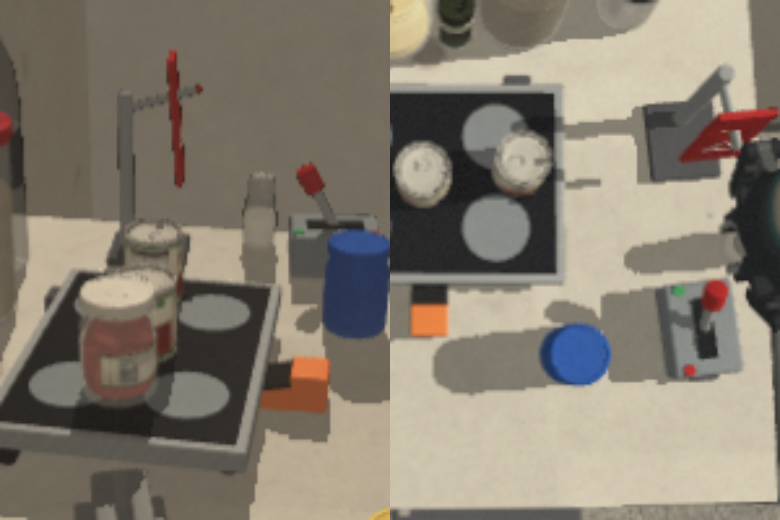

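The tag hangs on the peg in the crop at (175,90) and the toggle is at green. The salt shaker and wedge are in place. Tin 2 seems to have been nudged on the plate, so I'll check it and the tag once more before handing in.

```bash
python3 -m creep '[{"jaw":-0.4,"xyz":[0,0,0],"angular":[0,0,0]},{"jaw":-0.4,"xyz":[0,0,0],"angular":[0,0,0]},{"jaw":-0.4,"xyz":[0,0,0],"angular":[0,0,0]},{"jaw":-0.4,"xyz":[0,0,0],"angular":[0,0,0]},{"jaw":-0.4,"xyz":[0,0,0],"angular":[0,0,0]},{"jaw":-0.4,"xyz":[0,0,0],"angular":[0,0,0]},{"jaw":-0.4,"xyz":[0,0,0],"angular":[0,0,0]},{"jaw":-0.4,"xyz":[0,0,0],"angular":[0,0,0]}]'
python3 - <<'E'
from h import *
print(find((627,104),110,124,34)); 
p,d=save('side','side12.png');n='side';M=viewer.camera_model(n); v,u=np.nonzero(d>0); X=w(n,np.c_[u,v],d[v,u],M);h=cv2.cvtColor(p,cv2.COLOR_RGB2HSV)[v,u]
k=((h[:,0]<12)|(h[:,0]>168))&(h[:,1]>120)&(abs(X[:,0]-660)<50)&(abs(X[:,1]+190)<45)&(X[:,2]>80)
print(k.sum(),np.percentile(X[k],[1,50,99],axis=0).round(1).tolist())
g,_=viewer.get_image('wrist'); t=cv2.imread('pics/top11.png')
a=p[200:320,200:340,::-1]; cv2.imwrite('pics/c12.png',cv2.resize(np.ascontiguousarray(a),None,fx=4.5,fy=4.5))
E
```

```text
clock: 45.85
eef_pos: [523.6, -144.2, 360.2]
tool_rot: [3.141, -0.001, 1.669]
force: [-0.5, -0.3, -0.1]
width: 25.8
gripper_force: 0.0
top [628.5 102.8] 28.4 319
side [628.8 101.7] 29.9 148
[628.61743164 102.28343582]
200 [[623.4, -215.5, 98.9], [645.9, -166.9, 175.2], [654.5, -160.8, 237.4]]
```

View pics/c12.png

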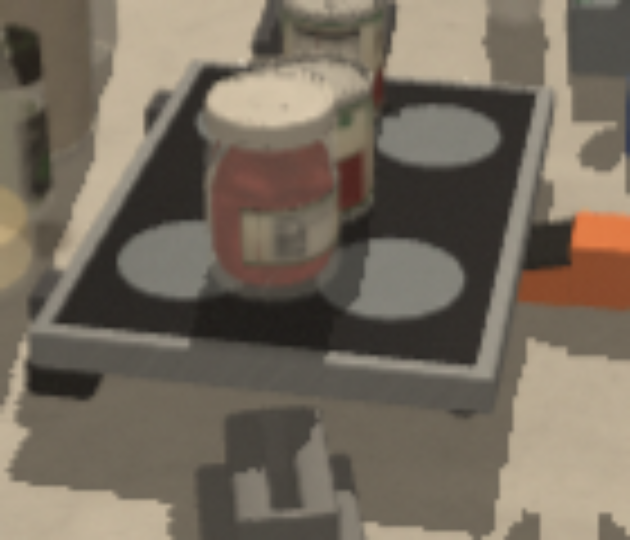

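All three stand upright well inside the plate's edges, the wedge is jammed, and the tag hangs still. I'm handing the job in.

```bash
python3 -c "
from cell import ctrl
print(ctrl.finish_job())"
```

```text
the job is handed in; nothing more can be done
None
```

The job is handed in, done in the order asked: the wedge is jammed and the plate level, the jam jar and both tins stand upright on it, the toggle is on, the tag hangs on the peg, and the salt shaker was left standing.

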